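# Feed a vial carrier through the guide with a push stick

## Task

Pick up the vial carrier and set it in the feeder's open loading tray, then take the wooden push stick and use it to push the carrier through the narrow guide until it is fully home on the sprung pad of the stop, pressing it there for about a second with roughly 10 N and never hard (under 18 N). Ease the stick back gently so that the carrier stays against the pad, lay the stick down on the bench off the feeder, and leave the other glassware alone.

Things in the scene. Friction and masses are not known exactly. Their poses are not given: they have to be found in the camera images.
- feeder: Aluminium feeder fixed flat on the bench; x is the feed direction (level), z up. Origin: on the bench under the middle of the guide's mouth. Base plate 66 mm wide, 10 mm thick, from x = -80 to +170 mm; things slide on its top, z = 10 mm. x < 0: open loading tray; x = 0 to 165 mm: narrow lipped guide holding an adjustable stop with a sprung pad.
- tray (a point): Middle of the loading tray on the sliding surface, at feeder x = -45 mm, z = 10 mm; axes as the feeder's. Low walls (6 mm thick, 10 mm above the sliding surface), 37 mm between them from feeder x = -75 to -20 mm, then narrowing evenly to about 34 mm at the mouth. No lips; open at the rear (-x).
- mouth (a point): Middle of the guide's mouth on the sliding surface, at feeder x = 0, z = 10 mm; axes as the feeder's. The guide beyond has 33 mm between its walls (8 mm thick), covered by two lips (undersides 17, tops 21 mm above the sliding surface) with a 22 mm slot between them, through which the vial stands up.
- stop_zone (a point): Point on the sliding surface of the guide at feeder x = 95 mm: the nearest place where the pad's resting face can be. The stop (black knob, 22 mm across, above the slot) is clamped by hand and its place not measured: the pad's face lies 0 to 20 mm beyond this point, 30 mm before the knob's axis. The pad yields from 3 N, then 4 N per mm, travel 10 mm; let go suddenly it throws the carrier back.
- carrier: Vial carrier, loose, about 60 g: grey plastic sled 44 mm long (x), 30 mm wide (y), 14 mm high, with a small amber vial with black cap fixed upright in its middle (16 mm across, from 14 to 59 mm high). Origin: centre of the sled's underside. x along the sled; both ends are alike. Best held by the vial, with the fingertips above the sled.
- stick: Wooden push stick, loose, about 60 g, standing on its flat underside. Handle: block 50 mm long (x), 20 mm wide (y), 44 mm high. From its foot a straight rod, 16 mm wide, 10 mm high, underside level with the handle's, reaches forward (+x) to a flat end 150 mm from the handle's middle. Origin: under the handle's middle. The rod fits in the guide under the lips.
- stick_tip (a point): Centre of the rod's flat pushing end, 150 mm ahead of the stick's origin and 5 mm above its underside.
- reagent_bottle: Bystander: amber glass bottle, 80 mm across, 160 mm high, origin under its centre. Leave alone.
- blue_bottle: Bystander: small clear jar with blue cap, 50 mm across, 85 mm high, origin under its centre. Leave alone.
- beaker: Bystander: glass beaker, 66 mm across, 85 mm high, standing, origin under its centre. Leave alone.
Mind the look-alikes: they are no part of the job. Of the things shaped like the stick, the wooden one is meant.

How it is judged:
On the way, in this order (a step that is already met when the one before it is completed fails the run):
1. the carrier is set upright in the loading tray, ahead of the guide's mouth, and let go (x of carrier in the frame of feeder between -0.075 and -0.01 m and y of carrier in the frame of feeder between -0.006 and 0.006 m and z of carrier in the frame of feeder between 0.007 and 0.013 m and angle between carrier's own z axis and vertical below 0.1 rad and angle between the x axis of carrier and the x axis of feeder, either way round below 0.25 rad and contact force between the fingers and carrier below 0.1 N), for 0.2 s.
2. the carrier is pressed on the sprung pad by the push stick with more than 6 N (contact force between stick and carrier above 6 N and contact force between carrier and pad_c0 above 6 N and contact force between the fingers and carrier below 0.1 N), for 0.4 s.
At the end, for the whole second after the job is handed in: The carrier lies flat in the guide with its leading end against the resting sprung pad (gap under 2.5 mm); the push stick lies on the bench (its origin below 15 mm, its tip below 18 mm), not touching the feeder; both at rest (y of pad_c0 in the frame of carrier between -0.006 and 0.006 m and horizontal distance between pad_c0 and carrier below 0.0285 m and x of carrier in the frame of feeder above 0.068 m and z of carrier in the frame of feeder between 0.007 and 0.014 m and angle between carrier's own z axis and vertical below 0.1 rad and height (world z) of stick below 0.015 m and height (world z) of stick_tip below 0.018 m and contact force between stick and feeder below 0.05 N and linear speed of each of carrier, stick below 0.02 m/s).
It fails at once if the stick pushes the carrier with more than 18 N (contact force between stick and carrier above 18 N).
It fails at once if the carrier is pressed on the pad with more than 18 N (contact force between carrier and pad_c0 above 18 N).
It fails at once if a bystander is moved by more than 20 mm (distance of any of reagent_bottle, blue_bottle, beaker from where it was at the start of the episode above 0.02 m).
It also fails if it takes over 70 s, if anything falls off the work surface, if the arm or the gripper's body presses on something with over 40 N, if the wrist force passes 120 N, or if a joint passes its speed limit or range.

## Robot

A 6-joint arm with a two-finger parallel gripper is mounted at the origin on the work surface. World frame = base frame: x ahead of the robot, y to its left, z up, the work surface at z = 0. Lengths are in m, angles in rad, forces in N, time in s.
With the tool pointing down it reaches from about 0.35 to 0.925 m from the base axis. Payload 6.4 kg.
Tool frame: the origin (TCP) lies at the very end of the fingers, on their centre line; the grasp point (between the pads) lies 19 mm behind it; z points along the fingers, x is the direction in which the jaws open and shut, and the axes are right-handed (so a half turn about z gives the same grasp; the last joint's range is limited). The gripper opens to 94 mm and grips with 3 to 60 N. Pads are 16 mm wide; open, the fingers measure 119 mm over their backs; the gripper's body (75 mm by 177 mm) begins 78 mm behind the grasp point.
Start: joints at [1.065, 0.245, 1.558, -0, 1.339, -0.174], TCP at [0.212, 0.615, 0.205] pointing down, gripper open.
Joint ranges: [-3.13, 3.13], [-1.02, 2.26], [0.13, 2.54], [-0.95, 4.09], [0.21, 2.88], [-2.74, 2.74]. Speed limits (rad/s): [2.57, 2.57, 3.14, 3.14, 3.14, 3.14].

## Interface

Orientations are given as [roll, pitch, yaw] about the fixed x, y, z axes, in that order (R = Rz(yaw) Ry(pitch) Rx(roll)).
In Python, from cell import state, vision, ticket gives the robot as it stands.
- The arm moves only by the shell command python3 -m inch 'ROWS' [FORCE]. ROWS is JSON, a list of rows, each an object with "travel": the shift along the world's x, y, z in cm, a list of three; "rotation": the turn, a rotation vector about the world's x, y, z in rad, a list of three; "claw": the closure, from 0 (fully open) to 1 (shut). In form: [{"travel": [tx, ty, tz], "rotation": [wx, wy, wz], "claw": claw}, ...]. A call has 1 to 8 rows; each row shifts and turns the commanded pose from where the row before left it; what a row does not reach is not made up. A row lasts 1/8 s, in which the tool goes at most 62.5 mm and 10.7 degrees, less where a joint would pass 70% of its speed; a pose out of reach is approached as far as the arm can. A call with a gripper value outside its range is refused whole. The fingers move at their own pace and stop on an object; FORCE is the grip in N (left out, the last holds). Time passes only in rows, so rows that do not move let the fingers close. It gives the time, the measured TCP pose, the force and the opening at its end, in the units of the state.
- state(): the state, without advancing time (a new reading comes with each control period).
- vision.grab_frame(name): name is "scene" or "top"; returns a dict with "color" (400x640x3 uint8, red, green, blue), "vfov" (degrees; the focal length in pixels is half the picture's height over the tangent of half this angle, whatever the lens; pixels are square), "cx", "cy" (the principal point, pixels), "pose" (4x4, takes a point from camera to world coordinates). Camera axes: x right, y down, z forward; pixel columns grow to the right and rows downward; lengths in m; the calibration is good to about 2 mm. A picture is of the moment at which its call begins. There is no depth.
- ticket.close_job(): hands the job in, once; it reports no verdict.
Trained networks look in a picture, given as the dict that the camera call returned (one of the last four; its "shot" number tells which), for a name from the list of things; names that differ only in an ending like _2 or _b are one class to them, and where a whole thing is asked for, a point or a joint stands for the part that bears it (a point fixed in the world has none). Each returns a list of dicts, best first, with "confidence" (0 to 1); they miss things now and then, are a little off and sometimes report something else, mostly with a low value. They report only what shows in the picture. A call takes as long as a camera call. They do not tell look-alikes from the thing itself.
- vision.outline_of(picture, target): "mask" (400x640 bool, what is visible of it) and "position" ([row, column] in pixels, amid what is visible of it).
The state is a dict: "t": time; "joint_positions": joint angles; "qvel": joint speeds; "joint_efforts": joint torques, N m; "ee_pos": TCP position; "tcp_rot": TCP orientation; "wrist_force": force on the tool from outside, world axes, zero at the start; "wrist_torque": the same for the moment, N m; "width": finger opening in m.
Only numpy, scipy, OpenCV 4.12 (cv2) and the standard library are available. Lean on these libraries where they do the work, as an engineer would, in place of code of your own. Each camera call takes 0.05 s, during which the arm holds its last target. There are 200 camera calls.

## Working session

There is one attempt and no reset: what is moved stays moved. The work goes in short steps, Python scripts to look and compute and a shell command to move; the robot and the scene stay as the last step left them, time stands still between calls to the robot, and variables do not carry over. Pictures are saved under pics/ and viewed, about 8 in all and at most 12, crops included, and the job is handed in when it is done.

```bash
ls; mkdir -p pics; cat > h.py <<'E'
import numpy as np, cv2
from cell import state, vision, ticket
def ray(f,u,v):
    F=200/np.tan(np.radians(f["vfov"])/2); P=np.array(f["pose"])
    d=P[:3,:3]@np.array([(u-f["cx"])/F,(v-f["cy"])/F,1]); return P[:3,3],d
def pt(f,u,v,z):
    o,d=ray(f,u,v); return o+d*(z-o[2])/d[2]
def px(f,p):
    F=200/np.tan(np.radians(f["vfov"])/2); P=np.array(f["pose"]); q=P[:3,:3].T@(np.array(p)-P[:3,3])
    return [f["cx"]+F*q[0]/q[2], f["cy"]+F*q[1]/q[2]]
def save(f,n,crop=None,s=1):
    im=f["color"][:,:,::-1]
    if crop: r0,r1,c0,c1=crop; im=im[r0:r1,c0:c1]
    cv2.imwrite("pics/"+n,cv2.resize(im,None,fx=s,fy=s,interpolation=cv2.INTER_CUBIC))
E
python3 - <<'E'
from h import *
fs={}
for n in("top","scene"):
    f=vision.grab_frame(n); save(f,n+"0.png",None,1.25)
    print(n,f["vfov"],f["cx"],f["cy"],np.round(f["pose"],3).tolist())
    for t in("feeder","carrier","stick","reagent_bottle","blue_bottle","beaker"):
        for d in vision.outline_of(f,t)[:3]:
            m=d["mask"].astype(np.uint8); r=cv2.minAreaRect(cv2.findNonZero(m))
            print(t,round(d["confidence"],2),np.round(d["position"]),m.sum(),np.round(r[0]),np.round(r[1]),round(r[2]))
print(state())
E
```

```text
pics
top 47.43719290925633 313.7333833371134 204.86023758978814 [[-0.143, -0.966, 0.213, 0.341], [-0.99, 0.141, -0.025, -0.127], [-0.006, -0.215, -0.977, 1.084], [0.0, 0.0, 0.0, 1.0]]
feeder 0.62 [218. 213.] 2966 [212. 214.] [ 29. 107.] 79
carrier 0.49 [162. 310.] 242 [313. 163.] [18. 14.] 27
stick 0.95 [243. 453.] 670 [448. 241.] [79. 11.] 18
stick 0.75 [248. 359.] 612 [356. 249.] [11. 76.] 71
stick 0.74 [319. 408.] 659 [405. 326.] [11. 78.] 51
reagent_bottle 0.98 [144. 429.] 1482 [432. 143.] [35. 54.] 34
blue_bottle 0.84 [123. 243.] 587 [243. 125.] [32. 21.] 63
beaker 0.66 [309. 182.] 859 [182. 310.] [30. 35.] 90
scene 49.09110369200989 322.303513731489 208.82847334500832 [[0.157, 0.847, -0.508, 1.077], [0.988, -0.13, 0.088, -0.25], [0.009, -0.515, -0.857, 0.938], [0.0, 0.0, 0.0, 1.0]]
feeder 0.97 [216. 424.] 2668 [425. 218.] [ 28. 104.] 79
carrier 0.73 [264. 327.] 336 [327. 263.] [21. 19.] 31
stick 0.92 [136. 234.] 542 [245. 132.] [16. 60.] 59
stick 0.75 [193. 184.] 678 [197. 193.] [73. 14.] 20
stick 0.65 [189. 273.] 634 [285. 184.] [15. 69.] 74
reagent_bottle 0.88 [269. 196.] 182
[... 157 characters left out ...]
8.] 2740 [425. 217.] [ 28. 104.] 79
{'t': 0.7, 'joint_positions': array([ 1.06491980e+00,  2.45072703e-01,  1.55781822e+00, -3.34327621e-06,
        1.33870469e+00, -1.74038028e-01]), 'qvel': array([ 0.00155411, -0.00078951,  0.00134369,  0.0007319 , -0.0037443 ,
       -0.00025404]), 'joint_efforts': array([-2.17418863e-03, -4.15718722e+01, -3.14811230e+01,  6.84486679e-02,
        2.87984940e-02,  1.81529850e-05]), 'ee_pos': array([0.21171656, 0.61455615, 0.20546292]), 'tcp_rot': array([3.14158996e+00, 3.47642552e-06, 1.23895860e+00]), 'wrist_force': array([ 0.19390591, -0.5658538 ,  0.11000268]), 'wrist_torque': array([-0.0587487 , -0.02034962,  0.00255067]), 'width': 0.09403566127740351}
```

View pics/top0.png

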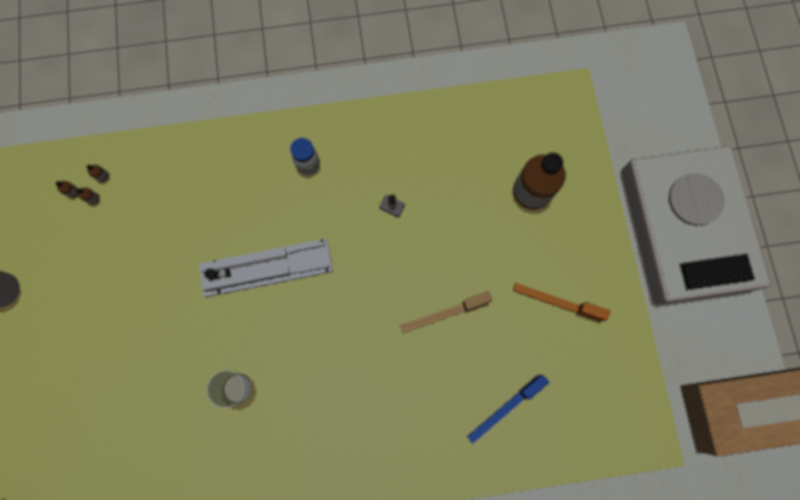

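View pics/scene0.png

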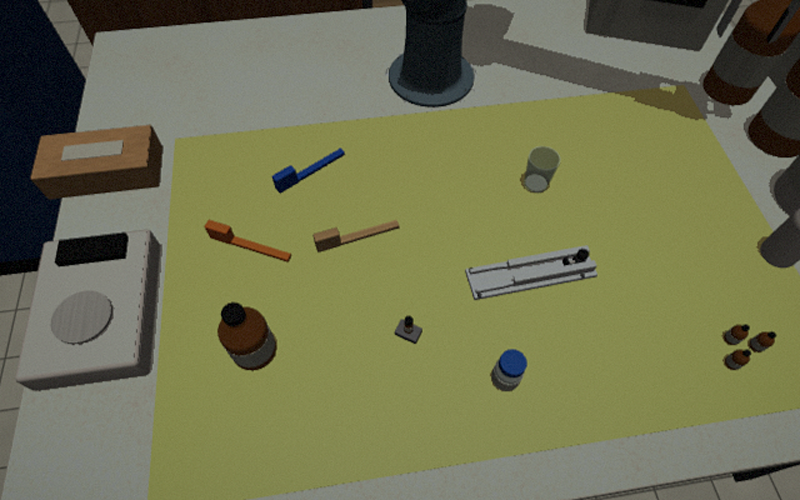

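```bash
cat > fit.py <<'E'
from h import *
from scipy.optimize import minimize
S=8
def box(x0,x1,y0,y1,z0,z1): return np.array([[x,y,z] for x in(x0,x1) for y in(y0,y1) for z in(z0,z1)])/1000
def cyl(r,z0,z1): 
    a=np.linspace(0,6.28,16,endpoint=False); return np.array([[r*np.cos(t),r*np.sin(t),z] for t in a for z in(z0,z1)])/1000
M=dict(feeder=[box(-80,170,-33,33,0,10),box(0,165,-24.5,24.5,0,31)]+[box(-75,0,s*24.5-(6 if s>0 else 0),s*24.5+(0 if s>0 else 6),0,20) for s in(-1,1)],
 carrier=[box(-22,22,-15,15,0,14),cyl(8,14,59)],
 stick=[box(-25,25,-10,10,0,44),box(25,150,-8,8,0,10)])
def render(f,parts,p,win):
    r0,r1,c0,c1=win; im=np.zeros(((r1-r0)*S,(c1-c0)*S),np.uint8); c,s=np.cos(p[2]),np.sin(p[2])
    for b in parts:
        q=b@np.array([[c,s,0],[-s,c,0],[0,0,1]])+[p[0],p[1],p[3] if len(p)>3 else 0]
        u=np.array([px(f,a) for a in q]); u=((u-[c0,r0]+.5)*S).astype(np.float32)
        cv2.fillConvexPoly(im,cv2.convexHull(u).astype(np.int32),1)
    return cv2.resize(im.astype(np.float32),(c1-c0,r1-r0),interpolation=cv2.INTER_AREA)
def fit(name,fm,p0,z=0.):
    W=[]
    for f,m in fm:
        x,y,w,h=cv2.boundingRect(m.astype(np.uint8)); W.append((max(y-15,0),min(y+h+15,400),max(x-15,0),min(x+w+15,640)))
    def cost(p):
        return sum(np.abs(render(f,M[name],[*p[:3],z],w)-m[w[0]:w[1],w[2]:w[3]]).sum()/m.sum() for (f,m),w in zip(fm,W))
    best=None
    for k in range(2):
        p0=np.array(p0,float); sx=np.vstack([p0]+[p0+d for d in np.diag([.01,.01,.1])])
        r=minimize(cost,p0,method="Nelder-Mead",options=dict(initial_simplex=sx,xatol=1e-4,fatol=1e-4)); p0=r.x
    return r.x,r.fun
def pick(f,name,uv):
    c=[d for d in vision.outline_of(f,name) if np.hypot(d["position"][1]-uv[0],d["position"][0]-uv[1])<25]
    return c[0]["mask"] if c else None
E
python3 - <<'E'
from fit import *
T=vision.grab_frame("top"); C=vision.grab_frame("scene")
g=dict(feeder=((212,214),(425,218)),carrier=((313,162),(327,264)),stick=((356,249),(283,186)))
def both(n): return [(f,pick(f,n,uv)) for f,uv in zip((T,C),g[n])]
for n in g:
    fm=[a for a in both(n) if a[1] is not None]
    u=g[n][0]; c=pt(T,*u,.01)
    if n=="feeder": inits=[(c[0]-.0,c[1]-.045,y) for y in(1.4,1.57)]
    elif n=="carrier": inits=[(c[0],c[1],y) for y in np.arange(0,3.1,.5)]
    else: inits=[(c[0]+.03,c[1]-.06,y) for y in(1.7,1.9,2.1)]
    for F in [fm]+[[a] for a in fm]:
        r=min((fit(n,F,i) for i in inits),key=lambda r:r[1]); print(n,len(F),np.round(r[0],4),round(r[1],3))
for nm,f in(("T",T),("C",C)): pass
a=cv2.resize(T["color"][175:245,150:275,::-1],(750,420),interpolation=cv2.INTER_CUBIC)
b=cv2.resize(T["color"][225:285,310:495,::-1],(555,180),interpolation=cv2.INTER_CUBIC)
c=cv2.resize(T["color"][145:180,290:327,::-1],(190,180),interpolation=cv2.INTER_CUBIC)
cv2.imwrite("pics/comp.png",np.vstack([a,np.hstack([b,c,np.zeros((180,5,3),np.uint8)])]))
E
```

```text
feeder 2 [0.5916 0.0462 1.6285] 0.149
feeder 1 [0.5932 0.0457 1.6267] 0.04
feeder 1 [0.5891 0.0477 1.6319] 0.047
carrier 2 [ 0.6774 -0.1683  0.9941] 0.291
carrier 1 [ 0.6787 -0.1685  0.9429] 0.068
carrier 1 [ 0.6746 -0.1678  0.9674] 0.096
stick 2 [ 0.464  -0.2964  1.7648] 0.445
stick 1 [ 0.4647 -0.2978  1.7651] 0.088
stick 1 [ 0.4616 -0.2966  1.7785] 0.263
```

View pics/comp.png

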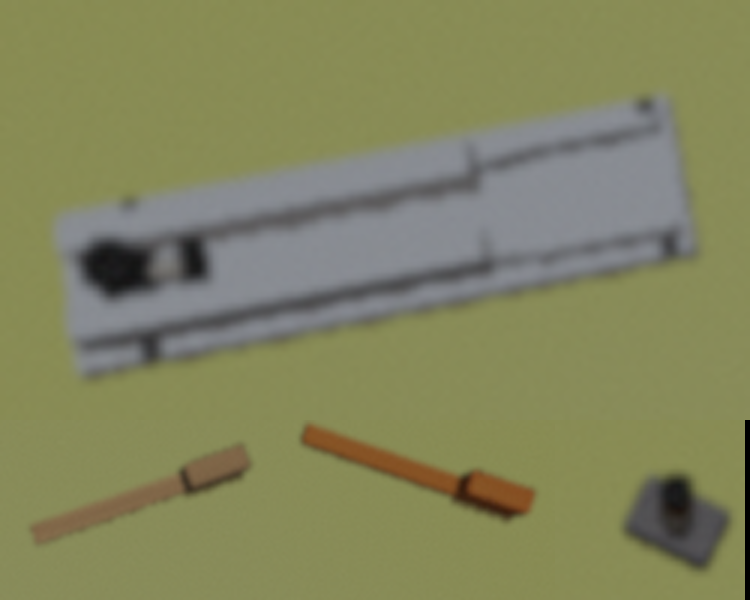

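Scene views: the three sticks in the top picture are tan wood (359,249), orange (453,243) and blue (405,326). The crop confirms tan wood grain, so the stick at (359,249) is the one meant. The only sled with a vial is at (313,163). The feeder is centred at (212,214), with its tray on the right and the knob at the left end.

```bash
R='{"travel":[2.9,-4.9,0],"rotation":[0,0,-0.1156],"claw":0}'
python3 -m inch '[{"travel":[2.9,-4.9,0],"rotation":[0,0,-0.1156],"claw":0},{"travel":[2.9,-4.9,0],"rotation":[0,0,-0.1156],"claw":0},{"travel":[2.9,-4.9,0],"rotation":[0,0,-0.1156],"claw":0},{"travel":[2.9,-4.9,0],"rotation":[0,0,-0.1156],"claw":0},{"travel":[2.9,-4.9,0],"rotation":[0,0,-0.1156],"claw":0},{"travel":[2.9,-4.9,0],"rotation":[0,0,-0.1156],"claw":0},{"travel":[2.9,-4.9,0],"rotation":[0,0,-0.1156],"claw":0},{"travel":[2.9,-4.9,0],"rotation":[0,0,-0.1156],"claw":0}]'
python3 -m inch '[{"travel":[2.9,-4.9,0],"rotation":[0,0,-0.1156],"claw":0},{"travel":[2.9,-4.9,0],"rotation":[0,0,-0.1156],"claw":0},{"travel":[2.9,-4.9,0],"rotation":[0,0,-0.1156],"claw":0},{"travel":[2.9,-4.9,0],"rotation":[0,0,-0.1156],"claw":0},{"travel":[2.9,-4.9,0],"rotation":[0,0,-0.1156],"claw":0},{"travel":[2.9,-4.9,0],"rotation":[0,0,-0.1156],"claw":0},{"travel":[2.9,-4.9,0],"rotation":[0,0,-0.1156],"claw":0},{"travel":[0,0,0],"rotation":[0,0,-0.1156],"claw":0}]'
```

```text
t: 2.1
ee_pos: [0.4445, 0.2209, 0.2058]
tcp_rot: [-3.142, -0.001, 0.31]
wrist_force: [0.4, -0.1, -0.4]
width: 0.094
t: 3.1
ee_pos: [0.6478, -0.1241, 0.2049]
tcp_rot: [3.141, -0.0, -0.619]
wrist_force: [-0.4, 0.4, 0.1]
width: 0.0943
```

```bash

python3 -m inch '[{"travel":[3.0,-4.7,0],"rotation":[0,0,0],"claw":0},{"travel":[0,0,-5],"rotation":[0,0,0],"claw":0},{"travel":[0,0,-5],"rotation":[0,0,0],"claw":0},{"travel":[0,0,0],"rotation":[0,0,0],"claw":0.3},{"travel":[0,0,0],"rotation":[0,0,0],"claw":0.3}]'; python3 -c "
from h import *
print(state()['ee_pos'],state()['tcp_rot'])"
```

```text
t: 3.72
ee_pos: [0.6779, -0.1678, 0.1077]
tcp_rot: [-3.141, -0.003, -0.61]
wrist_force: [0.3, -0.3, 0.6]
width: 0.0774
[ 0.67792546 -0.16779708  0.10772141] [-3.14096707e+00 -2.87026986e-03 -6.10412957e-01]
```

```bash

python3 -m inch '[{"travel":[0,0,-4.5],"rotation":[0,0,0],"claw":0.3},{"travel":[0,0,-2.5],"rotation":[0,0,0],"claw":0.3},{"travel":[0,0,-1.4],"rotation":[0,0,0],"claw":0.3},{"travel":[0,0,0],"rotation":[0,0,0],"claw":0.7},{"travel":[0,0,0],"rotation":[0,0,0],"claw":1},{"travel":[0,0,0],"rotation":[0,0,0],"claw":1},{"travel":[0,0,0],"rotation":[0,0,0],"claw":1},{"travel":[0,0,0],"rotation":[0,0,0],"claw":1}]' 15
python3 -m inch '[{"travel":[0,0,0],"rotation":[0,0,0],"claw":1},{"travel":[0,0,0],"rotation":[0,0,0],"claw":1}]'
```

```text
t: 4.72
ee_pos: [0.6769, -0.1675, 0.0218]
tcp_rot: [-3.141, -0.0, -0.611]
wrist_force: [-0.4, 0.3, 0.8]
width: 0.019
t: 4.97
ee_pos: [0.6768, -0.1675, 0.0216]
tcp_rot: [-3.142, -0.0, -0.611]
wrist_force: [-0.8, 0.2, 1.1]
width: 0.0156
```

```bash

python3 -m inch '[{"travel":[0,0,4],"rotation":[0,0,0],"claw":1},{"travel":[0,0,4],"rotation":[0,0,0],"claw":1},{"travel":[-2.1,4.2,0],"rotation":[0,0,0.168],"claw":1},{"travel":[-2.1,4.2,0],"rotation":[0,0,0.168],"claw":1},{"travel":[-2.1,4.2,0],"rotation":[0,0,0.168],"claw":1},{"travel":[-2.0,4.2,0],"rotation":[0,0,0.168],"claw":1},{"travel":[0,0,0],"rotation":[0,0,0],"claw":1},{"travel":[0,0,0],"rotation":[0,0,0],"claw":1}]'
python3 - <<'E'
from fit import *
s=state(); p=s["ee_pos"]; print(p,s["tcp_rot"],s["width"])
T=vision.grab_frame("top"); C=vision.grab_frame("scene")
for n,f in(("T",T),("C",C)):
    u=px(f,[p[0],p[1],p[2]-.012]); print(n,u)
    m=pick(f,"carrier",u)
    if m is None: print("none"); continue
    print(m.sum()); 
    M["sled"]=M["carrier"][:1]
    for k in("carrier","sled"): print(k,fit(k,[(f,m)],[p[0],p[1],1.6],p[2]-.0218))
ims=[]
for f in(T,C):
    u=np.array(px(f,p)).astype(int); ims.append(cv2.resize(f["color"][u[1]-45:u[1]+45,u[0]-65:u[0]+65,::-1],(400,277),interpolation=cv2.INTER_CUBIC))
cv2.imwrite("pics/held.png",np.hstack(ims))
E
```

```text
t: 5.98
ee_pos: [0.594, 0.0003, 0.1016]
tcp_rot: [3.141, -0.0, 0.061]
wrist_force: [-0.1, -0.4, -1.5]
width: 0.0157
[5.94038416e-01 2.58677552e-04 1.01572296e-01] [ 3.14123426e+00 -4.03207316e-04  6.05813429e-02] 0.015680056815395745
T [np.float64(243.91308511767525), np.float64(198.95218307933976)]
240
carrier (array([0.60070508, 0.04692534, 1.5       ]), np.float64(1.0))
sled (array([0.60070508, 0.04692534, 1.5       ]), np.float64(1.0))
C [np.float64(394.25384772827124), np.float64(206.93167693532197)]
153
carrier (array([ 0.59200513, -0.00464072,  1.75076424]), np.float64(1.2875816993464053))
sled (array([ 0.59180233, -0.00710286,  1.57213935]), np.float64(0.9553717320261438))
```

View pics/held.png

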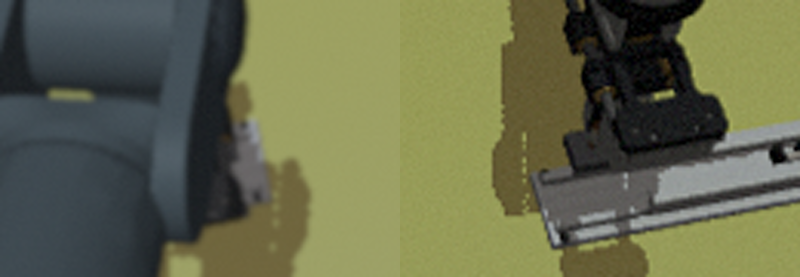

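```bash

python3 -m inch '[{"travel":[0,0,-4],"rotation":[0,0,0],"claw":1},{"travel":[0,0,-1.8],"rotation":[0,0,0],"claw":1},{"travel":[0,0,0],"rotation":[0,0,0],"claw":1},{"travel":[0,0,0],"rotation":[0,0,0],"claw":1}]'
python3 -m inch '[{"travel":[0,0,-0.4],"rotation":[0,0,0],"claw":1},{"travel":[0,0,-0.4],"rotation":[0,0,0],"claw":1},{"travel":[0,0,0],"rotation":[0,0,0],"claw":1}]'
python3 -m inch '[{"travel":[0,0,-0.25],"rotation":[0,0,0],"claw":1},{"travel":[0,0,0],"rotation":[0,0,0],"claw":1}]'
```

```text
t: 6.68
ee_pos: [0.5946, 0.0003, 0.0445]
tcp_rot: [3.141, -0.001, 0.061]
wrist_force: [0.0, -0.4, -1.3]
width: 0.0158
t: 7.05
ee_pos: [0.5935, 0.0007, 0.0352]
tcp_rot: [-3.141, 0.001, 0.061]
wrist_force: [0.4, 0.4, -0.8]
width: 0.0156
t: 7.3
ee_pos: [0.5936, 0.0006, 0.0328]
tcp_rot: [-3.142, 0.0, 0.061]
wrist_force: [-0.7, 0.3, 0.6]
width: 0.0156
```

```bash

python3 -m inch '[{"travel":[0,0,-0.1],"rotation":[0,0,0],"claw":1},{"travel":[0,0,0],"rotation":[0,0,0],"claw":1}]'
python3 -m inch '[{"travel":[0,0,0],"rotation":[0,0,0],"claw":0.7},{"travel":[0,0,0],"rotation":[0,0,0],"claw":0.6},{"travel":[0,0,0],"rotation":[0,0,0],"claw":0.6},{"travel":[0,0,0],"rotation":[0,0,0],"claw":0.6},{"travel":[0,0,5],"rotation":[0,0,0],"claw":0.6},{"travel":[0,0,6],"rotation":[0,0,0],"claw":0.3},{"travel":[-2.5,-5,0],"rotation":[0,0,0],"claw":0.3},{"travel":[-2.5,-5,0],"rotation":[0,0,0],"claw":0.3}]'
python3 -m inch '[{"travel":[-2.5,-5.5,0],"rotation":[0,0,0],"claw":0.3},{"travel":[-2.5,-5.5,0],"rotation":[0,0,0.136],"claw":0.3},{"travel":[-2.5,-5.5,0],"rotation":[0,0,0],"claw":0.3},{"travel":[0,0,0],"rotation":[0,0,0],"claw":0.3}]'
python3 - <<'E'
from fit import *
s=state(); print(s["ee_pos"],s["tcp_rot"],s["width"])
T=vision.grab_frame("top"); C=vision.grab_frame("scene")
th=1.629; R=np.array([[np.cos(th),np.sin(th)],[-np.sin(th),np.cos(th)]])
c=np.array([.594,.0003])
for nm,f in(("T",T),("C",C)):
    u=px(f,[*c,.03])
    m=pick(f,"carrier",u)
    if m is not None:
        r=fit("carrier",[(f,m)],[*c,1.63],.01)
        b=[.5932,.0457] if nm=="T" else [.5891,.0477]
        print(nm,m.sum(),r,"feeder",R@(r[0][:2]-b))
    m=pick(f,"stick",(356,249) if nm=="T" else (283,186)); print(m is not None and fit("stick",[(f,m)],[.464,-.297,1.768]))
ims=[]
for f in(T,C):
    u=np.array(px(f,[.591,.03,.01])).astype(int); ims.append(cv2.resize(f["color"][u[1]-40:u[1]+40,u[0]-65:u[0]+65,::-1],(800,300*800*80//(130*300)),interpolation=cv2.INTER_CUBIC)[100:400])
cv2.imwrite("pics/placed.png",np.vstack(ims))
E
```

```text
t: 7.55
ee_pos: [0.5937, 0.0006, 0.0319]
tcp_rot: [-3.142, 0.0, 0.061]
wrist_force: [-0.7, -1.2, -0.8]
width: 0.0155
t: 8.55
ee_pos: [0.5438, -0.1004, 0.1433]
tcp_rot: [3.14, -0.002, 0.063]
wrist_force: [-0.1, -1.8, 0.1]
width: 0.0636
t: 9.05
ee_pos: [0.4674, -0.2676, 0.1423]
tcp_rot: [3.141, -0.0, 0.192]
wrist_force: [0.5, 0.2, -0.0]
width: 0.0658
[ 0.46741752 -0.26757065  0.14228917] [ 3.14078937e+00 -2.39272189e-04  1.91533572e-01] 0.06576796168279646
T 271 (array([5.94690132e-01, 5.65781964e-04, 1.67163592e+00]), np.float64(0.08856088560885608)) feeder [-0.04514447  0.00113789]
False
C 278 (array([5.90895916e-01, 5.82757416e-04, 1.66617988e+00]), np.float64(0.11668165467625899)) feeder [-0.04714193  0.00094797]
(array([ 0.46094874, -0.29679708,  1.77206794]), np.float64(0.08339524517087667))
```

View pics/placed.png

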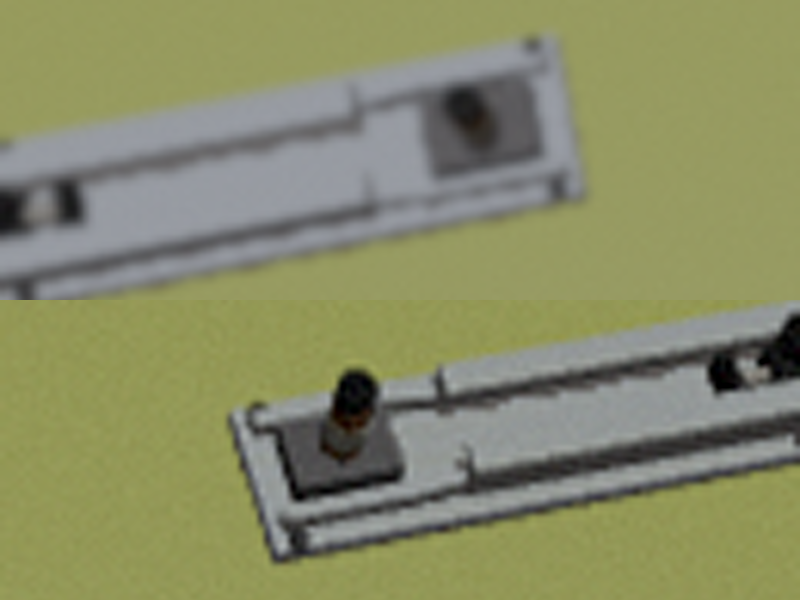

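Placed: the vial sits at top (234,197) with the carrier flat between the tray walls, at feeder x ≈ -46, y ≈ +1 mm. Next I go for the tan stick, whose corrected pose is (0.464, -0.297), yaw 1.768.

```bash

python3 -m inch '[{"travel":[-0.35,-2.95,0],"rotation":[0,0,0.005],"claw":0.3},{"travel":[0,0,-4],"rotation":[0,0,0],"claw":0.3},{"travel":[0,0,-2],"rotation":[0,0,0],"claw":0.3},{"travel":[0,0,0],"rotation":[0,0,0],"claw":0.3},{"travel":[0,0,0],"rotation":[0,0,0],"claw":0.3}]'
```

```text
t: 9.98
ee_pos: [0.4661, -0.2938, 0.083]
tcp_rot: [3.14, -0.001, 0.204]
wrist_force: [0.1, -0.0, -0.1]
width: 0.0659
```

```bash

python3 -m inch '[{"travel":[-0.22,-0.32,-2.7],"rotation":[0,0,-0.005],"claw":0.3},{"travel":[0,0,-2.5],"rotation":[0,0,0],"claw":0.3},{"travel":[0,0,-1.5],"rotation":[0,0,0],"claw":0.3},{"travel":[0,0,0],"rotation":[0,0,0],"claw":0.6},{"travel":[0,0,0],"rotation":[0,0,0],"claw":1},{"travel":[0,0,0],"rotation":[0,0,0],"claw":1},{"travel":[0,0,0],"rotation":[0,0,0],"claw":1},{"travel":[0,0,0],"rotation":[0,0,0],"claw":1}]' 45
python3 -m inch '[{"travel":[0,0,0],"rotation":[0,0,0],"claw":1},{"travel":[0,0,0],"rotation":[0,0,0],"claw":1}]'
```

```text
t: 10.98
ee_pos: [0.4632, -0.2973, 0.0153]
tcp_rot: [3.141, -0.0, 0.197]
wrist_force: [-0.7, -0.4, 2.7]
width: 0.02
t: 11.22
ee_pos: [0.4632, -0.2973, 0.0153]
tcp_rot: [3.141, -0.0, 0.197]
wrist_force: [-0.7, 0.3, 2.9]
width: 0.0196
```

```bash

python3 -m inch '[{"travel":[0,0,3],"rotation":[0,0,0],"claw":1},{"travel":[0,0,2],"rotation":[0,0,0],"claw":1},{"travel":[3.6,2.35,0],"rotation":[0,0,-0.035],"claw":1},{"travel":[3.6,2.35,0],"rotation":[0,0,-0.035],"claw":1},{"travel":[3.6,2.35,0],"rotation":[0,0,-0.035],"claw":1},{"travel":[3.5,2.35,0],"rotation":[0,0,-0.034],"claw":1},{"travel":[0,0,0],"rotation":[0,0,0],"claw":1},{"travel":[0,0,0],"rotation":[0,0,0],"claw":1}]'
python3 - <<'E'
from fit import *
s=state(); p=s["ee_pos"]; print(p,s["tcp_rot"])
T=vision.grab_frame("top"); C=vision.grab_frame("scene")
for f in(T,C):
    u=px(f,[p[0],p[1]+.07,p[2]-.01]); c=[d for d in vision.outline_of(f,"stick") if np.hypot(d["position"][1]-u[0],d["position"][0]-u[1])<40]
    if c:
        m=c[0]["mask"]; M["rod"]=M["stick"][1:]
        print(m.sum(),c[0]["position"],u,fit("rod",[(f,m)],[p[0],p[1],1.63],p[2]-.0155))
u=np.array(px(C,[.6,-.06,.02])).astype(int); save(C,"held2.png",(u[1]-60,u[1]+60,u[0]-80,u[0]+80),5)
E
```

```text
t: 12.22
ee_pos: [0.6052, -0.2031, 0.0642]
tcp_rot: [-3.141, 0.001, 0.059]
wrist_force: [-0.7, 0.5, -1.4]
width: 0.0199
[ 0.60518779 -0.20311506  0.06424989] [-3.14109260e+00  1.42499728e-03  5.87347134e-02]
47 [194.2, 269.0] [np.float64(302.53135380546587), np.float64(189.73454629106925)] (array([ 0.60863908, -0.20541589,  1.63787475]), np.float64(2.890957446808511))
322 [218.7, 352.5] [np.float64(336.7046763226859), np.float64(226.4876411937278)] (array([ 0.60144003, -0.19316784,  1.62600109]), np.float64(0.41964285714285715))
```

View pics/held2.png

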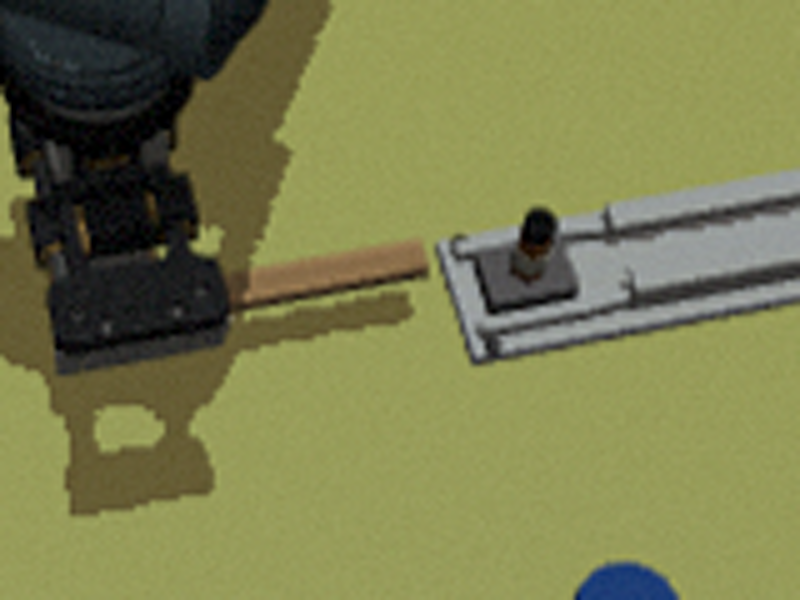

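```bash

python3 -m inch '[{"travel":[0.14,0,-2],"rotation":[0,0,0],"claw":1},{"travel":[0,0,-1.55],"rotation":[0,0,0],"claw":1},{"travel":[0,0,0],"rotation":[0,0,0],"claw":1},{"travel":[0,0,0],"rotation":[0,0,0],"claw":1}]'
python3 - <<'E'
from h import *
s=state(); p=s["ee_pos"]; print(p,s["wrist_force"])
C=vision.grab_frame("scene")
e=np.array([-.0582,.9983,0]); o=p*[1,1,0]+[0,0,p[2]-.0153]
print("pred tip top edge px",px(C,o+.15*e+[0,0,.01]), "underside",px(C,o+.15*e),"root",px(C,o+.05*e+[0,0,.01]))
u=[330,205]; save(C,"low.png",(165,245,290,400),7); 
E
```

```text
t: 12.92
ee_pos: [0.6074, -0.2031, 0.0292]
tcp_rot: [-3.141, 0.0, 0.058]
wrist_force: [-0.2, -0.4, -0.8]
width: 0.0196
[ 0.60743901 -0.20313894  0.02924651] [-0.1511312  -0.40611127 -0.8393668 ]
pred tip top edge px [np.float64(368.6950373609109), np.float64(225.79033066549073)] underside [np.float64(368.27962154688873), np.float64(227.79727668727617)] root [np.float64(327.7750545007748), np.float64(233.56543197579379)]
```

View pics/low.png

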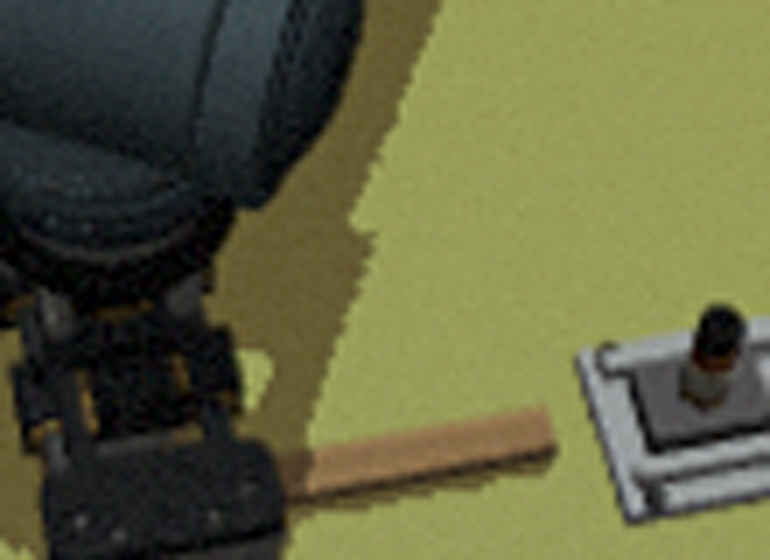

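```bash

python3 -m inch '[{"travel":[-0.04,0.7,-0.15],"rotation":[0,0,0],"claw":1},{"travel":[-0.04,0.7,0],"rotation":[0,0,0],"claw":1},{"travel":[-0.04,0.7,0],"rotation":[0,0,0],"claw":1},{"travel":[-0.03,0.5,0],"rotation":[0,0,0],"claw":1},{"travel":[0,0,0],"rotation":[0,0,0],"claw":1}]'
python3 -m inch '[{"travel":[-0.012,0.2,0],"rotation":[0,0,0],"claw":1},{"travel":[-0.012,0.2,0],"rotation":[0,0,0],"claw":1},{"travel":[-0.012,0.2,0],"rotation":[0,0,0],"claw":1},{"travel":[-0.012,0.2,0],"rotation":[0,0,0],"claw":1},{"travel":[-0.012,0.2,0],"rotation":[0,0,0],"claw":1},{"travel":[-0.012,0.2,0],"rotation":[0,0,0],"claw":1},{"travel":[-0.012,0.2,0],"rotation":[0,0,0],"claw":1}]'

```

```text
t: 13.6
ee_pos: [0.6059, -0.1766, 0.028]
tcp_rot: [-3.142, 0.0, 0.059]
wrist_force: [-0.9, 0.6, -0.3]
width: 0.0201
t: 14.48
ee_pos: [0.6051, -0.163, 0.028]
tcp_rot: [3.142, 0.0, 0.058]
wrist_force: [-1.1, -0.8, 0.5]
width: 0.0194
```

```bash

python3 -m inch '[{"travel":[-0.012,0.2,0],"rotation":[0,0,0],"claw":1},{"travel":[-0.012,0.2,0],"rotation":[0,0,0],"claw":1},{"travel":[-0.012,0.2,0],"rotation":[0,0,0],"claw":1},{"travel":[-0.012,0.2,0],"rotation":[0,0,0],"claw":1}]'
python3 -m inch '[{"travel":[-0.012,0.2,0],"rotation":[0,0,0],"claw":1},{"travel":[-0.012,0.2,0],"rotation":[0,0,0],"claw":1},{"travel":[-0.012,0.2,0],"rotation":[0,0,0],"claw":1},{"travel":[-0.012,0.2,0],"rotation":[0,0,0],"claw":1}]'

```

```text
t: 14.98
ee_pos: [0.6046, -0.155, 0.0279]
tcp_rot: [-3.142, 0.0, 0.058]
wrist_force: [0.4, -0.9, 0.1]
width: 0.0201
t: 15.48
ee_pos: [0.6041, -0.147, 0.0279]
tcp_rot: [-3.142, 0.0, 0.058]
wrist_force: [0.5, 0.1, -1.2]
width: 0.0199
```

```bash
python3 - <<'E'
from fit import *
th=1.629; R=np.array([[np.cos(th),np.sin(th)],[-np.sin(th),np.cos(th)]])
p=state()["ee_pos"]; print("tip", R@(p[:2]-[.592,.0467])+[.15,0])
for nm in("top","scene"):
    f=vision.grab_frame(nm); c=vision.outline_of(f,"carrier")[:2]
    for d in c: print(nm,d["confidence"],d["position"],d["mask"].sum(), px(f,[.5933,.027-.002,.025]))
    u=np.array(px(f,[.593,.03,.02])).astype(int); save(f,"g_"+nm+".png",(u[1]-35,u[1]+35,u[0]-50,u[0]+50),5)
a=np.vstack([cv2.imread("pics/g_top.png"),cv2.imread("pics/g_scene.png")]); cv2.imwrite("pics/g.png",cv2.resize(a,(428,600)))
E
```

```text
tip [-0.0440589  -0.00082873]
top 0.7 [208.1, 239.7] 256 [np.float64(237.84829432831845), np.float64(206.8794285669615)]
scene 0.51 [220.3, 399.4] 271 [np.float64(400.17123864939504), np.float64(219.29015778205525)]
```

View pics/g_scene.png

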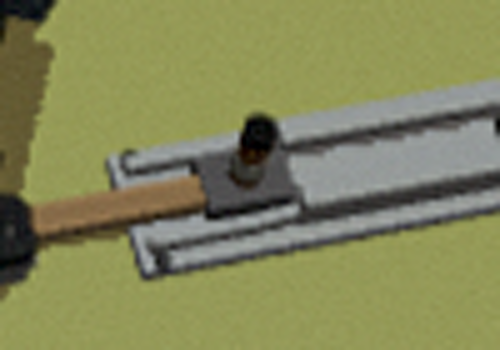

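The carrier is straight, with its front at the mouth and the rod behind it (rod/carrier contact at crop (203,190)). I keep pushing.

```bash

python3 -m inch '[{"travel":[-0.012,0.2,0],"rotation":[0,0,0],"claw":1},{"travel":[-0.012,0.2,0],"rotation":[0,0,0],"claw":1},{"travel":[-0.012,0.2,0],"rotation":[0,0,0],"claw":1}]'
python3 -m inch '[{"travel":[-0.012,0.2,0],"rotation":[0,0,0],"claw":1},{"travel":[-0.012,0.2,0],"rotation":[0,0,0],"claw":1},{"travel":[-0.012,0.2,0],"rotation":[0,0,0],"claw":1},{"travel":[-0.012,0.2,0],"rotation":[0,0,0],"claw":1},{"travel":[-0.012,0.2,0],"rotation":[0,0,0],"claw":1}]'

```

```text
t: 16.05
ee_pos: [0.6038, -0.141, 0.028]
tcp_rot: [3.142, -0.0, 0.058]
wrist_force: [-1.4, -0.4, -1.2]
width: 0.02
t: 16.68
ee_pos: [0.6032, -0.131, 0.028]
tcp_rot: [-3.142, -0.0, 0.058]
wrist_force: [1.0, -0.3, -0.7]
width: 0.0195
```

```bash

python3 -m inch '[{"travel":[-0.023,0.4,0],"rotation":[0,0,0],"claw":1},{"travel":[-0.023,0.4,0],"rotation":[0,0,0],"claw":1},{"travel":[-0.023,0.4,0],"rotation":[0,0,0],"claw":1},{"travel":[-0.023,0.4,0],"rotation":[0,0,0],"claw":1},{"travel":[-0.023,0.4,0],"rotation":[0,0,0],"claw":1},{"travel":[-0.023,0.4,0],"rotation":[0,0,0],"claw":1},{"travel":[-0.023,0.4,0],"rotation":[0,0,0],"claw":1},{"travel":[-0.023,0.4,0],"rotation":[0,0,0],"claw":1}]'
python3 -m inch '[{"travel":[-0.023,0.4,0],"rotation":[0,0,0],"claw":1},{"travel":[-0.023,0.4,0],"rotation":[0,0,0],"claw":1},{"travel":[-0.023,0.4,0],"rotation":[0,0,0],"claw":1},{"travel":[-0.023,0.4,0],"rotation":[0,0,0],"claw":1},{"travel":[-0.023,0.4,0],"rotation":[0,0,0],"claw":1},{"travel":[-0.023,0.4,0],"rotation":[0,0,0],"claw":1},{"travel":[-0.012,0.2,0],"rotation":[0,0,0],"claw":1},{"travel":[0,0,0],"rotation":[0,0,0],"claw":1}]'

```

```text
t: 17.68
ee_pos: [0.6013, -0.0989, 0.028]
tcp_rot: [3.142, -0.0, 0.058]
wrist_force: [-0.7, -1.1, -0.8]
width: 0.0195
t: 18.68
ee_pos: [0.5998, -0.0729, 0.0279]
tcp_rot: [-3.141, 0.0, 0.059]
wrist_force: [0.2, 0.8, -1.1]
width: 0.0198
```

```bash
python3 - <<'E'
from h import *
th=1.629; R=np.array([[np.cos(th),np.sin(th)],[-np.sin(th),np.cos(th)]])
f={n:vision.grab_frame(n) for n in("top","scene")}
b={"top":.001,"scene":-.0028}
for n in f:
    g=f[n]["color"].max(2); 
    u=np.array(px(f[n],[.584,.185,.04])).astype(int); w=g[u[1]-14:u[1]+14,u[0]-18:u[0]+18]
    k,l,st,ce=cv2.connectedComponentsWithStats((w<60).astype(np.uint8))
    for i in range(1,k):
        if st[i,4]>15:
            c=ce[i]+u-[18,14]
            for z in(.035,.045,.055):
                q=pt(f[n],*c,z)[:2]-[b[n],0]; print(n,c,st[i].tolist(),z,np.round(R@(q-[.592,.0467]),4))
E
```

```text
top [169.08064516 219.19354839] [13, 11, 11, 8, 62] 0.035 [ 0.1402 -0.    ]
top [169.08064516 219.19354839] [13, 11, 11, 8, 62] 0.045 [0.1373 0.0025]
top [169.08064516 219.19354839] [13, 11, 11, 8, 62] 0.055 [0.1345 0.005 ]
scene [464.22680412 204.56701031] [11, 9, 14, 12, 97] 0.035 [ 0.1398 -0.0011]
scene [464.22680412 204.56701031] [11, 9, 14, 12, 97] 0.045 [ 0.1346 -0.0063]
scene [464.22680412 204.56701031] [11, 9, 14, 12, 97] 0.055 [ 0.1295 -0.0115]
scene [452.21875 208.15625] [4, 15, 6, 7, 32] 0.035 [ 0.1074 -0.0046]
scene [452.21875 208.15625] [4, 15, 6, 7, 32] 0.045 [ 0.1027 -0.0098]
scene [452.21875 208.15625] [4, 15, 6, 7, 32] 0.055 [ 0.0979 -0.0149]
scene [468.25       215.96428571] [15, 24, 15, 4, 28] 0.035 [ 0.1371 -0.0332]
scene [468.25       215.96428571] [15, 24, 15, 4, 28] 0.045 [ 0.132  -0.0381]
scene [468.25       215.96428571] [15, 24, 15, 4, 28] 0.055 [ 0.1269 -0.0429]
```

Knob at feeder x ≈ 0.139, so the pad face should be near 0.109. The carrier front is near 0.074.

```bash

python3 -m inch '[{"travel":[-0.012,0.2,0],"rotation":[0,0,0],"claw":1},{"travel":[-0.012,0.2,0],"rotation":[0,0,0],"claw":1},{"travel":[-0.012,0.2,0],"rotation":[0,0,0],"claw":1},{"travel":[-0.012,0.2,0],"rotation":[0,0,0],"claw":1},{"travel":[-0.012,0.2,0],"rotation":[0,0,0],"claw":1},{"travel":[-0.012,0.2,0],"rotation":[0,0,0],"claw":1},{"travel":[-0.012,0.2,0],"rotation":[0,0,0],"claw":1},{"travel":[-0.012,0.2,0],"rotation":[0,0,0],"claw":1}]'
python3 -m inch '[{"travel":[-0.006,0.1,0],"rotation":[0,0,0],"claw":1},{"travel":[-0.006,0.1,0],"rotation":[0,0,0],"claw":1},{"travel":[-0.006,0.1,0],"rotation":[0,0,0],"claw":1},{"travel":[-0.006,0.1,0],"rotation":[0,0,0],"claw":1},{"travel":[-0.006,0.1,0],"rotation":[0,0,0],"claw":1},{"travel":[-0.006,0.1,0],"rotation":[0,0,0],"claw":1},{"travel":[-0.006,0.1,0],"rotation":[0,0,0],"claw":1},{"travel":[0,0,0],"rotation":[0,0,0],"claw":1}]'

```

```text
t: 19.77
ee_pos: [0.5989, -0.057, 0.028]
tcp_rot: [3.142, 0.0, 0.058]
wrist_force: [-0.0, -0.6, -1.3]
width: 0.0195
t: 20.78
ee_pos: [0.5984, -0.05, 0.0279]
tcp_rot: [-3.141, 0.0, 0.058]
wrist_force: [0.5, 0.7, -0.9]
width: 0.0192
```

```bash

python3 -m inch '[{"travel":[-0.006,0.1,0],"rotation":[0,0,0],"claw":1},{"travel":[-0.006,0.1,0],"rotation":[0,0,0],"claw":1},{"travel":[0,0,0],"rotation":[0,0,0],"claw":1}]'
```

```text
t: 21.15
ee_pos: [0.5983, -0.048, 0.0279]
tcp_rot: [-3.141, 0.0, 0.058]
wrist_force: [-0.6, -0.1, -0.6]
width: 0.0197
```

```bash

python3 -m inch '[{"travel":[-0.006,0.1,0],"rotation":[0,0,0],"claw":1},{"travel":[-0.006,0.1,0],"rotation":[0,0,0],"claw":1},{"travel":[0,0,0],"rotation":[0,0,0],"claw":1}]'
```

```text
t: 21.52
ee_pos: [0.5982, -0.046, 0.0279]
tcp_rot: [-3.141, 0.0, 0.058]
wrist_force: [-0.9, 0.7, -1.1]
width: 0.0197
```

```bash

python3 -m inch '[{"travel":[-0.006,0.1,0],"rotation":[0,0,0],"claw":1},{"travel":[-0.006,0.1,0],"rotation":[0,0,0],"claw":1},{"travel":[0,0,0],"rotation":[0,0,0],"claw":1}]'
```

```text
t: 21.9
ee_pos: [0.5981, -0.044, 0.0279]
tcp_rot: [-3.141, 0.0, 0.058]
wrist_force: [0.3, -0.2, -0.2]
width: 0.0198
```

```bash

python3 -m inch '[{"travel":[-0.006,0.1,0],"rotation":[0,0,0],"claw":1},{"travel":[-0.006,0.1,0],"rotation":[0,0,0],"claw":1},{"travel":[0,0,0],"rotation":[0,0,0],"claw":1}]'
```

```text
t: 22.28
ee_pos: [0.5979, -0.042, 0.0279]
tcp_rot: [-3.141, 0.0, 0.058]
wrist_force: [-0.6, 0.6, -1.5]
width: 0.0196
```

```bash

python3 -m inch '[{"travel":[-0.006,0.1,0],"rotation":[0,0,0],"claw":1},{"travel":[-0.006,0.1,0],"rotation":[0,0,0],"claw":1},{"travel":[0,0,0],"rotation":[0,0,0],"claw":1}]'
```

```text
t: 22.65
ee_pos: [0.5978, -0.04, 0.0279]
tcp_rot: [-3.141, 0.0, 0.058]
wrist_force: [0.2, 0.0, 0.3]
width: 0.0196
```

Front ≈ 0.107.

```bash

python3 -m inch '[{"travel":[-0.006,0.1,0],"rotation":[0,0,0],"claw":1},{"travel":[-0.006,0.1,0],"rotation":[0,0,0],"claw":1},{"travel":[0,0,0],"rotation":[0,0,0],"claw":1}]'
```

```text
t: 23.02
ee_pos: [0.5977, -0.038, 0.0279]
tcp_rot: [-3.141, 0.0, 0.058]
wrist_force: [-0.1, -0.2, -1.4]
width: 0.0194
```

```bash

python3 -m inch '[{"travel":[-0.006,0.1,0],"rotation":[0,0,0],"claw":1},{"travel":[-0.006,0.1,0],"rotation":[0,0,0],"claw":1},{"travel":[0,0,0],"rotation":[0,0,0],"claw":1}]'
```

```text
t: 23.4
ee_pos: [0.5976, -0.036, 0.0279]
tcp_rot: [-3.141, 0.0, 0.058]
wrist_force: [-0.7, 0.0, -0.9]
width: 0.02
```

```bash

python3 -m inch '[{"travel":[-0.006,0.1,0],"rotation":[0,0,0],"claw":1},{"travel":[-0.006,0.1,0],"rotation":[0,0,0],"claw":1},{"travel":[0,0,0],"rotation":[0,0,0],"claw":1}]'
```

```text
t: 23.78
ee_pos: [0.5978, -0.0349, 0.0282]
tcp_rot: [3.14, -0.001, 0.059]
wrist_force: [0.8, -4.9, -0.8]
width: 0.0196
```

Contact at front ≈ 0.112 with about 5 N. Now small steps.

```bash

python3 -m inch '[{"travel":[-0.003,0.05,0],"rotation":[0,0,0],"claw":1},{"travel":[0,0,0],"rotation":[0,0,0],"claw":1}]'; python3 -c "
from h import *
for i in range(3):
  vision.grab_frame('top'); s=state(); print(s['ee_pos'][1],s['wrist_force'])"
```

```text
t: 24.02
ee_pos: [0.5978, -0.0345, 0.0282]
tcp_rot: [3.14, -0.001, 0.059]
wrist_force: [0.7, -5.5, 0.8]
width: 0.0198
-0.0345358072776697 [ 0.40159599 -6.23417188  0.28442636]
-0.034497203427805406 [-0.45860951 -6.4019265   0.44772511]
-0.03450845739891525 [-0.22511056 -6.06456173  0.42540034]
```

```bash

python3 -m inch '[{"travel":[-0.003,0.05,0],"rotation":[0,0,0],"claw":1},{"travel":[-0.003,0.05,0],"rotation":[0,0,0],"claw":1},{"travel":[0,0,0],"rotation":[0,0,0],"claw":1}]'; python3 -c "
from h import *
for i in range(3):
  vision.grab_frame('top'); s=state(); print(s['ee_pos'][1],s['wrist_force'])"
```

```text
t: 24.55
ee_pos: [0.5979, -0.034, 0.0284]
tcp_rot: [3.139, -0.001, 0.059]
wrist_force: [-1.1, -7.3, -0.1]
width: 0.0196
-0.034041306348454245 [-0.02557056 -6.88150581 -0.08173839]
-0.03402117933361559 [-0.24230445 -7.73849709 -0.10064495]
-0.03403771007970945 [-0.13634638 -7.23771899  0.08866134]
```

```bash

python3 -m inch '[{"travel":[-0.003,0.05,0],"rotation":[0,0,0],"claw":1},{"travel":[-0.003,0.05,0],"rotation":[0,0,0],"claw":1},{"travel":[-0.003,0.05,0],"rotation":[0,0,0],"claw":1},{"travel":[-0.003,0.05,0],"rotation":[0,0,0],"claw":1},{"travel":[0,0,0],"rotation":[0,0,0],"claw":1},{"travel":[0,0,0],"rotation":[0,0,0],"claw":1}]'; python3 -c "
from h import *
for i in range(4):
  vision.grab_frame('top'); s=state(); print(s['ee_pos'],s['tcp_rot'],s['wrist_force'])"
```

```text
t: 25.45
ee_pos: [0.5982, -0.0331, 0.0288]
tcp_rot: [3.137, -0.002, 0.059]
wrist_force: [-0.2, -10.8, -0.2]
width: 0.0194
[ 0.59817109 -0.03309394  0.02877125] [ 3.13709997e+00 -1.57671222e-03  5.91970931e-02] [ -0.23007306 -10.56639679   0.13262689]
[ 0.59813371 -0.0330952   0.02874642] [ 3.13711070e+00 -1.51281160e-03  5.91478917e-02] [ 0.38035432 -9.91380839  1.37624489]
[ 0.59816671 -0.03311378  0.0287678 ] [ 3.13706115e+00 -1.58210404e-03  5.91753162e-02] [ -0.73722693 -10.08933472  -0.35919257]
[ 0.5981581  -0.03310854  0.02877382] [ 3.13709593e+00 -1.55175997e-03  5.91680257e-02] [ -0.5014031  -10.34330516   0.51079192]
```

```bash

python3 -m inch '[{"travel":[0,0,0],"rotation":[0,0,0],"claw":1},{"travel":[0,0,0],"rotation":[0,0,0],"claw":1},{"travel":[0,0,0],"rotation":[0,0,0],"claw":1},{"travel":[0,0,0],"rotation":[0,0,0],"claw":1},{"travel":[0,0,0],"rotation":[0,0,0],"claw":1},{"travel":[0,0,0],"rotation":[0,0,0],"claw":1},{"travel":[0,0,0],"rotation":[0,0,0],"claw":1},{"travel":[0,0,0],"rotation":[0,0,0],"claw":1}]'
for i in 1; do
python3 -m inch '[{"travel":[0.001,-0.02,0],"rotation":[0,0,0],"claw":1},{"travel":[0.001,-0.02,0],"rotation":[0,0,0],"claw":1},{"travel":[0.001,-0.02,0],"rotation":[0,0,0],"claw":1},{"travel":[0.001,-0.02,0],"rotation":[0,0,0],"claw":1},{"travel":[0.001,-0.02,0],"rotation":[0,0,0],"claw":1},{"travel":[0.001,-0.02,0],"rotation":[0,0,0],"claw":1},{"travel":[0.001,-0.02,0],"rotation":[0,0,0],"claw":1},{"travel":[0.001,-0.02,0],"rotation":[0,0,0],"claw":1}]'; done
python3 -m inch '[{"travel":[0.001,-0.02,0],"rotation":[0,0,0],"claw":1},{"travel":[0.001,-0.02,0],"rotation":[0,0,0],"claw":1},{"travel":[0.001,-0.02,0],"rotation":[0,0,0],"claw":1},{"travel":[0.001,-0.02,0],"rotation":[0,0,0],"claw":1},{"travel":[0.001,-0.02,0],"rotation":[0,0,0],"claw":1},{"travel":[0.001,-0.02,0],"rotation":[0,0,0],"claw":1},{"travel":[0.001,-0.02,0],"rotation":[0,0,0],"claw":1},{"travel":[0.001,-0.02,0],"rotation":[0,0,0],"claw":1}]'
```

```text
t: 26.65
ee_pos: [0.5982, -0.0331, 0.0287]
tcp_rot: [3.137, -0.002, 0.059]
wrist_force: [0.3, -10.6, 2.0]
width: 0.02
t: 27.65
ee_pos: [0.5979, -0.0338, 0.0285]
tcp_rot: [3.139, -0.001, 0.059]
wrist_force: [1.0, -8.5, 0.5]
width: 0.0197
t: 28.65
ee_pos: [0.5977, -0.0346, 0.0282]
tcp_rot: [3.14, -0.001, 0.058]
wrist_force: [0.1, -6.1, -0.0]
width: 0.0197
```

```bash

python3 -m inch '[{"travel":[0.001,-0.02,0],"rotation":[0,0,0],"claw":1},{"travel":[0.001,-0.02,0],"rotation":[0,0,0],"claw":1},{"travel":[0.001,-0.02,0],"rotation":[0,0,0],"claw":1},{"travel":[0.001,-0.02,0],"rotation":[0,0,0],"claw":1},{"travel":[0.001,-0.02,0],"rotation":[0,0,0],"claw":1},{"travel":[0.001,-0.02,0],"rotation":[0,0,0],"claw":1},{"travel":[0.001,-0.02,0],"rotation":[0,0,0],"claw":1},{"travel":[0.001,-0.02,0],"rotation":[0,0,0],"claw":1}]'
python3 -m inch '[{"travel":[0.001,-0.02,0],"rotation":[0,0,0],"claw":1},{"travel":[0.001,-0.02,0],"rotation":[0,0,0],"claw":1},{"travel":[0.001,-0.02,0],"rotation":[0,0,0],"claw":1},{"travel":[0.001,-0.02,0],"rotation":[0,0,0],"claw":1},{"travel":[0.001,-0.02,0],"rotation":[0,0,0],"claw":1},{"travel":[0.001,-0.02,0],"rotation":[0,0,0],"claw":1},{"travel":[0.001,-0.02,0],"rotation":[0,0,0],"claw":1},{"travel":[0.001,-0.02,0],"rotation":[0,0,0],"claw":1}]'
python3 -m inch '[{"travel":[0.001,-0.02,0],"rotation":[0,0,0],"claw":1},{"travel":[0.001,-0.02,0],"rotation":[0,0,0],"claw":1},{"travel":[0.001,-0.02,0],"rotation":[0,0,0],"claw":1},{"travel":[0.001,-0.02,0],"rotation":[0,0,0],"claw":1},{"travel":[0.001,-0.02,0],"rotation":[0,0,0],"claw":1},{"travel":[0.001,-0.02,0],"rotation":[0,0,0],"claw":1},{"travel":[0.001,-0.02,0],"rotation":[0,0,0],"claw":1},{"travel":[0.001,-0.02,0],"rotation":[0,0,0],"claw":1}]'
```

```text
t: 29.65
ee_pos: [0.5974, -0.0352, 0.0279]
tcp_rot: [-3.141, 0.0, 0.058]
wrist_force: [1.0, -3.0, -0.0]
width: 0.0193
t: 30.65
ee_pos: [0.5976, -0.037, 0.028]
tcp_rot: [-3.142, 0.0, 0.058]
wrist_force: [-0.1, 0.4, -1.3]
width: 0.0197
t: 31.65
ee_pos: [0.5977, -0.0387, 0.028]
tcp_rot: [-3.142, 0.0, 0.058]
wrist_force: [-0.2, -0.4, -0.2]
width: 0.0201
```

```bash

python3 -m inch '[{"travel":[0.03,-0.5,0],"rotation":[0,0,0],"claw":1},{"travel":[0.06,-1,0],"rotation":[0,0,0],"claw":1},{"travel":[0.12,-2,0],"rotation":[0,0,0],"claw":1},{"travel":[0.12,-2,0],"rotation":[0,0,0],"claw":1},{"travel":[0.15,-2.5,0],"rotation":[0,0,0],"claw":1},{"travel":[0.15,-2.5,0],"rotation":[0,0,0],"claw":1},{"travel":[0.15,-2.5,0],"rotation":[0,0,0],"claw":1},{"travel":[0.15,-2.5,0],"rotation":[0,0,0],"claw":1}]'
python3 -m inch '[{"travel":[0.15,-2.5,0],"rotation":[0,0,0],"claw":1},{"travel":[0.15,-2.5,0],"rotation":[0,0,0],"claw":1},{"travel":[0,0,0],"rotation":[0,0,0],"claw":1},{"travel":[0,0,0],"rotation":[0,0,0],"claw":1}]'
python3 - <<'E'
from fit import *
th=1.629; R=np.array([[np.cos(th),np.sin(th)],[-np.sin(th),np.cos(th)]])
b={"top":.001,"scene":-.0028}
for nm in("top","scene"):
    f=vision.grab_frame(nm); q=np.array([.592,.0467])+.088*np.array([-.0582,.9983]); u=px(f,[*q,.03])
    for d in vision.outline_of(f,"carrier")[:2]: print(nm,d["confidence"],d["position"],u)
    for z in(.069,): print(u, px(f,[*q,.069]))
    u=np.array(u).astype(int); save(f,"e_"+nm+".png",(u[1]-25,u[1]+25,u[0]-50,u[0]+50),8)
cv2.imwrite("pics/e.png",cv2.resize(np.vstack([cv2.imread("pics/e_top.png"),cv2.imread("pics/e_scene.png")]),(600,600)))
E
```

```text
t: 32.65
ee_pos: [0.607, -0.1955, 0.0279]
tcp_rot: [3.142, -0.0, 0.058]
wrist_force: [-0.4, 0.1, -0.5]
width: 0.0194
t: 33.15
ee_pos: [0.6098, -0.2433, 0.0277]
tcp_rot: [-3.141, 0.0, 0.058]
wrist_force: [0.0, 0.3, -1.2]
width: 0.0198
top 0.61 [213.6, 190.2] [np.float64(191.68963231664867), np.float64(215.62029576374357)]
[np.float64(191.68963231664867), np.float64(215.62029576374357)] [np.float64(187.10638436779726), np.float64(212.3401286064629)]
scene 0.61 [206.9, 444.0] [np.float64(443.78530001541236), np.float64(210.03838939919257)]
[np.float64(443.78530001541236), np.float64(210.03838939919257)] [np.float64(447.8853875171031), np.float64(201.51225478526635)]
```

View pics/e.png

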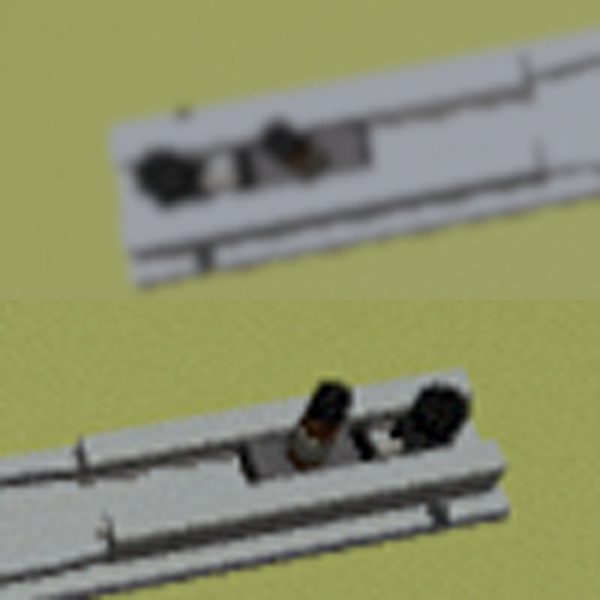

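Top view: the sled sits directly against the black pad at (250,165), rear edge at (370,145). I'll lay down the stick and check that edge numerically.

```bash

python3 -m inch '[{"travel":[0,0,-0.8],"rotation":[0,0,0],"claw":1},{"travel":[0,0,-0.3],"rotation":[0,0,0],"claw":1},{"travel":[0,0,-0.1],"rotation":[0,0,0],"claw":1},{"travel":[0,0,0],"rotation":[0,0,0],"claw":1},{"travel":[0,0,0],"rotation":[0,0,0],"claw":1}]'
python3 - <<'E'
from h import *
e=np.array([-.0582,.9983,0]); n=np.array([-.9983,-.0582,0])
for nm,b in(("top",.001),("scene",-.0028)):
    f=vision.grab_frame(nm); g=f["color"].astype(float).mean(2).astype(np.float32)
    x=np.arange(.055,.110,.001); row=[]
    # mean brightness along slot at sled-top height, avoiding vial side
    for s in x:
        v=[]
        for y in np.linspace(-.007,.007,8):
            u=px(f,np.array([.592+b,.0467,.024])+s*e+y*n); v.append(cv2.getRectSubPix(g,(1,1),(float(u[0]),float(u[1])))[0,0])
        row.append(np.mean(v))
    print(nm,[(int(s*1000),int(r)) for s,r in zip(x,row)])
E
```

```text
t: 33.98
ee_pos: [0.6101, -0.2438, 0.0161]
tcp_rot: [3.141, -0.0, 0.058]
wrist_force: [-0.2, 1.3, -0.2]
width: 0.0198
top [(55, 150), (56, 151), (57, 152), (58, 152), (59, 151), (60, 149), (61, 145), (62, 137), (63, 127), (64, 114), (65, 100), (66, 89), (67, 83), (68, 82), (69, 85), (70, 88), (71, 90), (72, 92), (73, 93), (74, 93), (75, 93), (76, 93), (77, 92), (78, 91), (79, 89), (80, 86), (81, 81), (82, 77), (83, 73), (84, 68), (85, 64), (86, 60), (87, 55), (88, 51), (89, 47), (90, 43), (91, 40), (92, 40), (93, 40), (94, 42), (95, 45), (96, 48), (97, 51), (98, 54), (99, 58), (100, 61), (101, 65), (102, 68), (103, 72), (104, 76), (105, 79), (106, 82), (107, 82), (108, 81), (109, 77)]
scene [(55, 135), (56, 135), (57, 135), (58, 135), (59, 134), (60, 128), (61, 110), (62, 77), (63, 44), (64, 27), (65, 26), (66, 35), (67, 48), (68, 62), (69, 74), (70, 80), (71, 81), (72, 80), (73, 80), (74, 81), (75, 82), (76, 82), (77, 81), (78, 81), (79, 79), (80, 76), (81, 70), (82, 60), (83, 48), (84, 38), (85, 34), (86, 37), (87, 42), (88, 46), (89, 48), (90, 50), (91, 53), (92, 55), (93, 56), (94, 58), (95, 59), (96, 58), (97, 55), (98, 53), (99, 56), (100, 59), (101, 61), (102, 62), (103, 65), (104, 70), (105, 76), (106, 80), (107, 80), (108, 79), (109, 75)]
```

The rear edge is at about 67–68 mm in both views, matching the 67.7 mm where the pad let go, so the carrier stayed on the pad. Releasing the stick.

```bash

python3 -m inch '[{"travel":[0,0,-0.08],"rotation":[0,0,0],"claw":1},{"travel":[0,0,0],"rotation":[0,0,0],"claw":0.7},{"travel":[0,0,0],"rotation":[0,0,0],"claw":0.5},{"travel":[0,0,0],"rotation":[0,0,0],"claw":0.4},{"travel":[0,0,0],"rotation":[0,0,0],"claw":0.4},{"travel":[0,0,3],"rotation":[0,0,0],"claw":0.4},{"travel":[0,0,5],"rotation":[0,0,0],"claw":0.4},{"travel":[0,0,6],"rotation":[0,0,0],"claw":0.4}]'
python3 -m inch '[{"travel":[-3,-5,0],"rotation":[0,0,0],"claw":0.4},{"travel":[-3,-5,0],"rotation":[0,0,0],"claw":0.4},{"travel":[-3,-5,0],"rotation":[0,0,0],"claw":0.4},{"travel":[0,0,0],"rotation":[0,0,0],"claw":0.4}]'
python3 - <<'E'
from fit import *
e=np.array([-.0582,.9983,0]); n=np.array([-.9983,-.0582,0])
for nm,b in(("top",.001),("scene",-.0028)):
    f=vision.grab_frame(nm); g=f["color"].astype(float).mean(2).astype(np.float32)
    print(nm,[(s,int(np.mean([cv2.getRectSubPix(g,(1,1),tuple(map(float,px(f,np.array([.592+b,.0467,.024])+s/1000*e+y*n))))[0,0] for y in(-.004,0,.004)]))) for s in range(104,128)])
    for d in vision.outline_of(f,"stick"):
        q=pt(f,d["position"][1],d["position"][0],.005)
        if abs(q[0]-.606)<.03: print("stick",fit("stick",[(f,d["mask"])],[.61,-.244,1.629]))
T=vision.grab_frame("top"); save(T,"fin.png",(100,330,130,480),2.2)
E
```

```text
t: 35.08
ee_pos: [0.6091, -0.2431, 0.1554]
tcp_rot: [-3.14, 0.002, 0.058]
wrist_force: [-0.2, 0.0, -0.9]
width: 0.0564
t: 35.58
ee_pos: [0.518, -0.3968, 0.1553]
tcp_rot: [3.141, -0.0, 0.053]
wrist_force: [0.0, 0.2, -0.4]
width: 0.0561
top [(104, 77), (105, 80), (106, 82), (107, 82), (108, 80), (109, 75), (110, 69), (111, 60), (112, 51), (113, 44), (114, 43), (115, 45), (116, 55), (117, 68), (118, 82), (119, 96), (120, 109), (121, 118), (122, 126), (123, 129), (124, 130), (125, 128), (126, 123), (127, 117)]
stick (array([ 0.61093126, -0.24474189,  1.62557677]), np.float64(0.14456452299829642))
scene [(104, 74), (105, 78), (106, 80), (107, 80), (108, 79), (109, 74), (110, 61), (111, 42), (112, 24), (113, 12), (114, 9), (115, 11), (116, 20), (117, 38), (118, 62), (119, 90), (120, 114), (121, 128), (122, 130), (123, 129), (124, 127), (125, 122), (126, 109), (127, 89)]
stick (array([ 0.60692291, -0.2431924 ,  1.62660794]), np.float64(0.13940357669616518))
stick (array([ 0.61 , -0.244,  1.629]), np.float64(1.0))
```

View pics/fin.png

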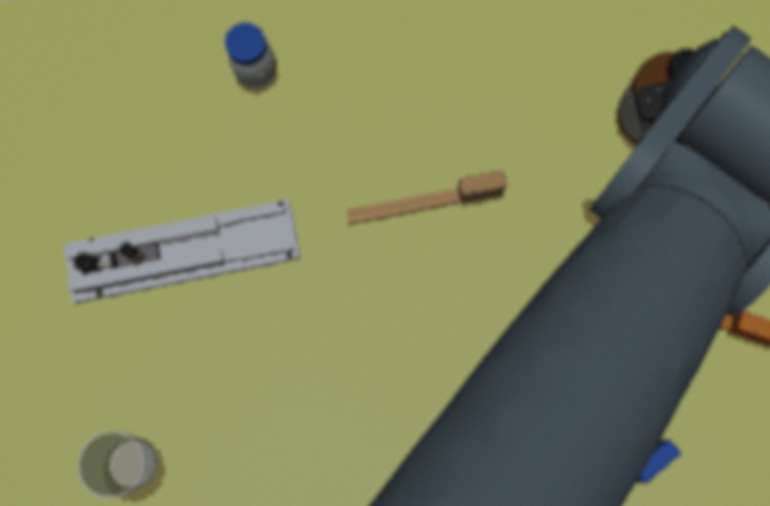

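The final view shows the stick flat on the bench with its tip at (350,217), clear of the feeder end at (297,240). The carrier is against the pad at (115,258), the jar and beaker are in place, and the reagent bottle is partly behind the arm at its old position.

```bash
python3 -c "
from h import *
print(ticket.close_job(), state()['t'])"
```

```text
the job is handed in; nothing more can be done
the job is handed in; nothing more can be done
```

I finished the task and handed it in at about 36 s, within the 70 s limit. The job reports no verdict, so what follows is from my own checks.

- **Loading:** I set the carrier in the tray, and the camera fits put it at feeder x ≈ -46 mm, y ≈ +1 mm.
- **Pressing:** I pushed the carrier through the guide with the tan wooden stick, and the pad made contact with the carrier's front at feeder x ≈ 112 mm. I held it there for over a second at 10–10.5 N, measured at the wrist. The highest reading I saw was 10.8 N, but forces were only read at the end of each move.
- **Easing back:** I backed the stick off at 1.6 mm/s, and the force fell smoothly to zero.
- **Carrier:** In both cameras its rear edge is at about 67–68 mm, matching where the pad let go (67.7 mm). No bright gap shows between the sled and the pad. I only estimated this contact from the images, to about 1 mm.
- **Stick:** It lies on the bench with its tip about 60 mm short of the feeder.
- **Bystanders:** They look unmoved, but the arm partly hid the reagent bottle in the last picture, and I judged them by eye rather than re-measuring.
- **Disagreement:** The two cameras differed by about 4 mm in world x. I corrected for this using the tool position when the carrier was released, and later checks agreed to within about 1 mm.

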